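# Tidy the shower stool: everything back on its own holder

## Task

Tidy the stool after the shower: lay the soap flat in the ribbed half of the open soap box, stand the red mug in the middle of the round coaster, put the nail brush bristles down, lengthwise and wholly on the long drying pad, and stand the claw clip on its teeth in the wide empty bay of the acrylic tray. Set the mug down, do not let it drop or tip over. Leave the cream jar where it stands and do not flip the light switch.

Things in the scene. Friction and masses are not known exactly. Their poses are not given: they have to be found in the camera images.
- soap: Cream-coloured bar of soap, a block 80 mm (its x) by 52 mm (its y) by 28 mm high with rounded edges, about 110 g, lying flat on the stool. Origin: centre of the underside, z up.
- mug: Red ceramic mug, about 220 g, straight-sided, 62 mm across and 85 mm high, open at the top, 4 mm wall, with a handle on its +y side (a 10 mm round bar) that reaches 67 mm from the axis. Gripped across its x axis the fingers stay clear of the handle. Origin: centre of the underside, z up.
- nail_brush: Nail brush, about 70 g, lying bristles down: brown wooden back 88 mm (its x) by 36 mm (its y), from 22 to 40 mm above the underside, over cream bristles 82 by 30 mm that act as one rigid block. Origin: centre of the bristle ends, z up.
- claw_clip: Purple plastic claw hair clip, about 30 g, 64 mm long (its x, along the steel hinge pin) and 38 mm across its two shells (its y), 45 mm high to the tips of the wings, standing on its two rows of teeth. It is rigid. The upright flat outsides of the shells, 8 to 22 mm above the underside, are where to grip it (closing along its y); the wings above are narrower (about 24 mm). Origin: centre between the feet of the teeth, z up.
- soap_box: Blue plastic flip-lid soap box lying opened flat, fixed in place. The origin is the centre of the underside of its base half: 104 mm (x) by 76 mm (y) outside, 3 mm walls, rim 18 mm high, darker blue, with six drain ribs across its floor whose tops are 6 mm above the stool; the soap lies lengthwise (along x) on the ribs, 9 mm free all round. The lid half, lighter blue, smooth inside and of the same size, lies beside it, its centre 80 mm along +y: the soap does not go there.
- coaster: Round dark grey stone coaster, 100 mm across and 8 mm thick, fixed in place. Origin: centre of the underside; its top is 8 mm above it.
- brush_pad: Long dark grey stone drying pad, 126 mm (its x) by 66 mm (its y) and 8 mm thick, fixed in place. Origin: centre of the underside; its top is 8 mm above it. The brush lies along its x, either way round.
- clip_tray: Clear bluish acrylic tray with two bays, fixed in place, walls 22 mm high and 3 mm thick, floor 4 mm thick. The origin is the centre of the underside of the wide empty bay, which is 98 mm (x) by 98 mm (y) inside; the tray reaches 52 mm from the origin to -x and to both y sides and 106 mm to +x, where a narrow bay, x from 52 to 103 mm, holds three small flat clips that stay there.
- jar: Bystander: sage green cream jar with white cap, 68 mm across and 62 mm high, about 220 g, loose. Origin: centre of the underside. To be left where it stands.
- toggle_tip (a point): Bystander: the ball tip of the steel toggle lever of the waterproof light switch, 77 mm above the stool. The lever stands on a fixed grey box 84 by 84 mm and 43 mm high, whose centre lies about 8 mm from under the tip, towards +x. The lever flips to the other side at a light push of about 1 N and stays there; it is to be left as it is.
Not all that is in view belongs to the job. Leave any turquoise look-alike of the soap alone.

How it is judged:
By the outcome, as a careful person would: the job done as asked, in the order asked, and still so for the second after the job is handed in, with the robot touching nothing.
It also fails if it takes over 125 s, if anything falls off the work surface, if the arm or the gripper's body presses on something with over 40 N, if the wrist force passes 120 N, or if a joint passes its speed limit or range.

## Robot

A 6-joint arm with a two-finger parallel gripper is mounted at the origin on the work surface. World frame = base frame: x ahead of the robot, y to its left, z up, the work surface at z = 0. Lengths are in mm, angles in rad, forces in N, time in s.
With the tool pointing down it reaches from about 300 to 775 mm from the base axis. Payload 14.6 kg.
Tool frame: the origin (TCP) lies at the very end of the fingers, on their centre line; the grasp point (between the pads) lies 19 mm behind it; z points along the fingers, y is the line along which they close (so a half turn about z gives the same grasp; the last joint's range is limited). The gripper opens to 94 mm and grips with 3 to 60 N. Pads are 16 mm wide; open, the fingers measure 119 mm over their backs; the gripper's body (75 mm by 177 mm) begins 78 mm behind the grasp point.
Start: joints at [-1.375, 0.3, 1.521, -0, 1.321, -0.067], TCP at [142.875, -531.108, 180.046] pointing down, gripper open.
Joint ranges: [-3.03, 3.03], [-0.79, 2.21], [0.23, 2.52], [-1.04, 4.18], [0, 3.07], [-2.55, 2.55]. Speed limits (rad/s): [2.22, 2.22, 2.57, 3.14, 3.14, 3.14].

## Interface

Orientations are given as [roll, pitch, yaw] about the fixed x, y, z axes, in that order (R = Rz(yaw) Ry(pitch) Rx(roll)).
In Python, from cell import manip gives the robot as it stands.
- The arm moves only by the tool servo_tool, never from a script. Its argument "motion" is a list that holds one entry, the list of rows, each a list of 7 numbers: the shift along the world's x, y, z as a fraction of full scale, then the turn, a rotation vector about the world's x, y, z as a fraction of full scale, then the closure, from 0 (fully open) to 1 (shut). In form: [[[x, y, z, rx, ry, rz, gripper], ...]]. A call has 1 to 10 rows; each row is the pose to reach, as a shift and turn from the pose commanded when the call began, turning the shorter way round; what a row does not reach only later rows make up. Full scale, the value 1, is 0.5 m for a shift and pi rad for a turn. A row lasts 1/10 s, in which the tool goes at most 50 mm and 8.59 degrees, less where a joint would pass 70% of its speed; a pose out of reach is approached as far as the arm can. A call with a number of a shift or a turn outside -1 to 1 is refused whole. A call with a gripper value outside its range is refused whole. The fingers move at their own pace and stop on an object; "newtons" is the grip in N (left out, the last holds). Time passes only in rows, so rows that repeat a pose let the fingers close. It gives the time, the measured TCP pose, the force, the opening and the grip force at its end, in the units of the state.
- manip.read_state(): the state, without advancing time (a new reading comes with each control period).
- manip.camera(name): name is "scene" or "top" or "wrist"; returns a dict with "frame" (400x640x3 uint8, red, green, blue), "range_z" (400x640 float32, mm along the optical axis (not along the pixel's ray), 0 where there is no reading), "vfov" (degrees; the focal length in pixels is half the picture's height over the tangent of half this angle, whatever the lens; pixels are square), "cx", "cy" (the principal point, pixels), "cam_to_world" (4x4, takes a point from camera to world coordinates). Camera axes: x right, y down, z forward; pixel columns grow to the right and rows downward; lengths in mm; the calibration is good to about 2 mm. A picture is of the moment at which its call begins.
- manip.sign_off(): hands the job in; it is judged then, once.
The state is a dict: "clock": time; "joints": joint angles; "qd": joint speeds; "effort": joint torques, N m; "eef_pos": TCP position; "eef_rot": TCP orientation; "wrist_force": force on the tool from outside, world axes, zero at the start; "moment": the same for the moment, N m; "finger_gap": finger opening in mm; "finger_force": force on a finger pad.
Only numpy, scipy, OpenCV 4.12 (cv2) and the standard library are available. Lean on these libraries where they do the work, as an engineer would, in place of code of your own. Each camera call takes 0.05 s, during which the arm holds its last target. There are 200 camera calls.

## Working session

There is one attempt and no reset: what is moved stays moved. The work goes in short steps, Python scripts to look and compute and a tool call to move; the robot and the scene stay as the last step left them, time stands still between calls to the robot, and variables do not carry over. Pictures are saved under pics/ and viewed, at most 15 in all, crops included, and the job is handed in when it is done.

Besides the shell and the picture viewer there is one more tool, called after "Call:" by a JSON object that holds its "op" and its "data", one argument or row to a line. servo_tool: Moves the arm, as the interface text tells. Its arguments: {"type":"object","properties":{"motion":{"type":"array"},"newtons":{"type":"number"}},"required":["motion"]}

```bash
mkdir -p pics; cat > h.py <<'E'
import numpy as np, cv2
from cell import manip
def shot(n,fn=None):
    c=manip.camera(n); 
    np.savez('/tmp/%s.npz'%n,**{k:c[k] for k in c})
    if fn: cv2.imwrite('pics/'+fn,c['frame'][:,:,::-1])
    return c
def load(n): return dict(np.load('/tmp/%s.npz'%n))
def xyz(c):
    f=200/np.tan(np.radians(float(c['vfov']))/2); Z=c['range_z']
    v,u=np.mgrid[:400,:640]
    P=np.stack([(u-c['cx'])*Z/f,(v-c['cy'])*Z/f,Z,np.ones_like(Z)],-1)
    return (P@c['cam_to_world'].T)[...,:3]
E
python3 - <<'E'
from h import *
for n in('top','scene'):
    c=shot(n,n+'0.png'); print(n,c['vfov'],c['cx'],c['cy'],np.round(c['cam_to_world'],3).tolist(),(c['range_z']>0).mean())
print(manip.read_state())
E
```

```text
top 52.49417649015756 317.7843616710362 194.75793259184798 [[-0.013, -0.988, 0.155, 446.096], [-1.0, 0.016, 0.018, 2.756], [-0.02, -0.154, -0.988, 946.122], [0.0, 0.0, 0.0, 1.0]] 0.9960546875
scene 53.986236729667226 313.9626030116791 196.48576085894712 [[-0.116, 0.544, -0.831, 1287.442], [0.993, 0.047, -0.107, 105.051], [-0.019, -0.838, -0.545, 565.364], [0.0, 0.0, 0.0, 1.0]] 0.99605078125
{'clock': 0.1, 'joints': array([-1.37458391e+00,  3.00432934e-01,  1.52151358e+00, -2.64664360e-06,
        1.32068797e+00, -6.66026585e-02]), 'qd': array([ 0.00015843, -0.00056842, -0.00264953,  0.00088828,  0.00076432,
        0.00033231]), 'effort': array([ 9.00542891e-04, -5.32645583e+01, -3.53282940e+01,  7.09587545e-02,
        2.34971254e-02, -6.06190315e-05]), 'eef_pos': array([ 142.83472545, -530.86269091,  179.53582726]), 'eef_rot': array([-3.14055295e+00, -6.67800221e-05,  2.62815693e-01]), 'wrist_force': array([-1.18936107, -0.41072607,  0.21897752]), 'moment': array([ 0.03106559, -0.00184962,  0.06329692]), 'finger_force': 0.0, 'finger_gap': 93.95617432712487}
```

View pics/top0.png

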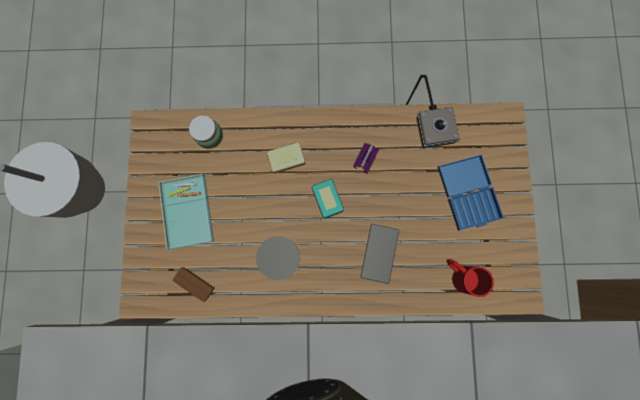

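View pics/scene0.png

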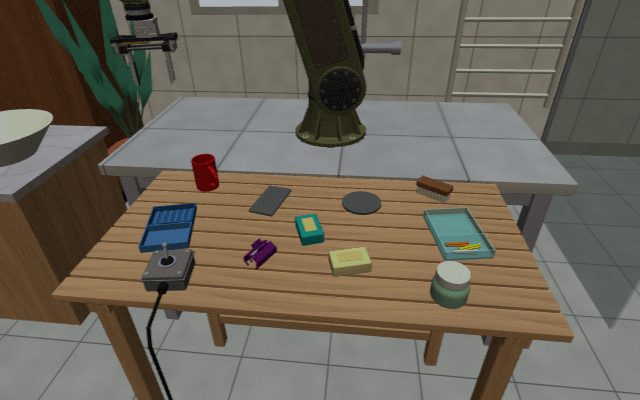

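The top view shows, with image up = +x and left = +y: soap (286,157), turquoise decoy (327,198), clip (366,157), brush (193,284), mug (474,280, handle up-left), soap box with its ribbed base (475,209) and lid (466,175), coaster (278,258), pad (380,253), tray (187,211, narrow bay at top), jar (205,130) and switch (438,126).

```bash
cat > m.py <<'E'
from h import *
c=load('top'); P=xyz(c); f=c['frame']; hsv=cv2.cvtColor(f,cv2.COLOR_RGB2HSV)
def comp(m,seed):
    n,l=cv2.connectedComponents(m.astype(np.uint8),connectivity=4); 
    return (l==l[seed[1],seed[0]])&m
z=P[...,2]
print('table z',[np.round(np.median(z[a-3:a+3,b-3:b+3]),1) for a,b in((230,330),(130,300),(290,300),(270,430),(150,150))])
for nm,s in dict(soap=(286,157),decoy=(327,198),clip=(366,157),brush=(193,284),mug=(474,280),base=(475,209),lid=(466,175),coaster=(278,258),pad=(380,253),tray=(187,220),jar=(203,128),sw=(427,130)).items():
    col=hsv[s[1],s[0]].astype(int)
    d=np.abs(hsv.astype(int)-col); m=(d[...,0]<12)&(d[...,1]<60)&(d[...,2]<60)
    if nm in('coaster','pad'): m=(hsv[...,1]<40)
    if nm in('coaster','pad','tray','base','lid'): pass
    m=comp(m,s); Q=P[m]; zt=np.percentile(Q[:,2],90)
    (a,b),(w,h),t=cv2.minAreaRect(Q[:,:2].astype(np.float32))
    print(nm,col,m.sum(),'z',np.round(np.percentile(Q[:,2],[5,50,95]),1),'mean',Q.mean(0)[:2].round(1),'rect',round(a,1),round(b,1),round(w,1),round(h,1),round(t,1))
E
python3 m.py
```

```text
table z [np.float64(0.6), np.float64(-0.6), np.float64(-0.5), np.float64(0.9), np.float64(-0.9)]
soap [ 33  62 168] 731 z [25.7 28.9 31.8] mean [681.5  94.8] rect 711.9 75.1 533.8 150.8 29.6
decoy [ 34  51 169] 217 z [26.9 29.4 32. ] mean [582.  -2.] rect 527.5 -6.6 160.3 33.4 5.2
clip [118  25 124] 40 z [31.4 34.3 37. ] mean [678.3 -93.7] rect 677.3 -92.8 4.2 49.0 62.8
brush [ 13 130  90] 15419 z [-2.6  0.8 27.4] mean [366.5  41.5] rect 330.6 -38.6 231.5 1641.9 0.4
mug [  0 189 159] 380 z [ 2.2  8.7 87.8] mean [ 393.9 -317.5] rect 413.4 -189.0 389.1 63.6 80.6
base [105 142 129] 2813 z [ 1.3  4.6 19.6] mean [ 592.3 -332.7] rect 579.7 -285.1 157.8 623.6 14.2
lid [104 122 151] 2764 z [ 1.3  4.6 19.5] mean [ 593.1 -331.7] rect 580.4 -284.9 158.8 622.6 13.7
coaster [ 45   9 112] 3885 z [-751.9    8.2   11.4] mean [455.   -6.1] rect 458.5 -34.7 1209.5 131.2 88.8
pad [ 45   9 110] 3885 z [-751.9    8.2   11.4] mean [455.   -6.1] rect 458.5 -34.7 1209.5 131.2 88.8
tray [ 88  67 164] 2722 z [ 1.8  4.8 22.2] mean [554.  327.4] rect 555.6 283.4 576.5 175.4 85.6
jar [103  10 171] 449 z [59.7 62.4 65.4] mean [741.9 280.1] rect 607.7 149.0 435.6 54.7 44.3
sw [ 20  21 110] 1112 z [ 1.7 40.7 43.7] mean [ 744.3 -263.8] rect 755.3 -272.5 113.5 820.2 40.5
```

```bash
cat >> h.py <<'E'
def cast(c,uv,z):
    f=200/np.tan(np.radians(float(c['vfov']))/2); uv=np.asarray(uv,float).reshape(-1,2); T=c['cam_to_world']
    d=np.c_[(uv[:,0]-c['cx'])/f,(uv[:,1]-c['cy'])/f,np.ones(len(uv))]@T[:3,:3].T
    return (T[:3,3]+d*((z-T[2,3])/d[:,2])[:,None])[:,:2]
def comp(m,seed):
    n,l=cv2.connectedComponents(m.astype(np.uint8),connectivity=4)
    return l==l[seed[1],seed[0]]
def rect(c,m,z,nm):
    v,u=np.nonzero(m); Q=cast(c,np.c_[u,v],z).astype(np.float32)
    (a,b),(w,h),t=cv2.minAreaRect(Q)
    if w<h: w,h,t=h,w,t+90
    t=(t+90)%180-90
    print(nm,m.sum(),'mean',Q.mean(0).round(1),'rect',round(a,1),round(b,1),'size',round(w,1),round(h,1),'long axis deg',round(t,1)); return Q
E
cat > m.py <<'E'
from h import *
c=load('top'); P=xyz(c); z=P[...,2]; ok=(c['range_z']>0); hsv=cv2.cvtColor(c['frame'],cv2.COLOR_RGB2HSV).astype(int); H,S,V=hsv[...,0],hsv[...,1],hsv[...,2]
rng=lambda lo,hi:ok&(z>lo)&(z<hi)
Q=lambda m,s:comp(m,s)
rect(c,Q(rng(22,36),(286,157)),28,'soap')
rect(c,Q(rng(18,36),(327,198)),28,'decoy')
rect(c,Q((H>125)&(H<160)&(S>60)|((H>110)&(H<160)&rng(15,60)),(366,160)),22,'clip')
rect(c,Q(rng(33,48)&(S>60),(193,284)),40,'brush')
rim=rng(76,95)&(abs(np.arange(640)-470)<40); rim=rim&(np.arange(400)[:,None]>240)
rect(c,rim,85,'mugrim')
red=((H<8)|(H>172))&(S>120)&(np.arange(400)[:,None]>240)&(np.arange(640)>430)
rect(c,red&rng(10,76),45,'mughandle+')
b=(H>98)&(H<116)&(S>90)&(np.arange(640)>430)
rect(c,b&rng(-5,30),18,'box'); rect(c,b&rng(14,30),18,'boxrim')
g=(S<40)&rng(3,14)
rect(c,Q(g,(278,258)),8,'coaster'); rect(c,Q(g,(380,253)),8,'pad')
t=(H>80)&(H<100)&(S>40)&(np.arange(640)<230)&ok
rect(c,t&rng(15,30),22,'trayrim')
rect(c,(V<200)&rng(52,75)&(np.arange(640)<300),62,'jar')
rect(c,rng(36,50)&(np.arange(640)>400)&(np.arange(400)[:,None]<160),43,'sw'); 
m=rng(60,90)&(np.arange(640)>400)&(np.arange(400)[:,None]<160); rect(c,m,77,'tip')
img=cv2.resize(c['frame'][140:300,150:510],None,fx=2.2,fy=2.2,interpolation=cv2.INTER_CUBIC)
cv2.imwrite('pics/crop.png',img[:,:,::-1])
E
python3 m.py
```

```text
soap 743 mean [680.9  94.3] rect 681.0 94.3 size 79.5 52.7 long axis deg -73.2
decoy 782 mean [582.1  -1.6] rect 582.4 -1.5 size 80.3 51.9 long axis deg 19.8
clip 371 mean [678.6 -94.3] rect 677.3 -93.4 size 63.2 36.5 long axis deg -25.9
brush 671 mean [394.3 298.7] rect 394.4 298.6 size 88.5 36.7 long axis deg 56.3
mugrim 283 mean [ 396.4 -307.8] rect 395.6 -307.5 size 66.3 60.7 long axis deg 89.3
mughandle+ 617 mean [ 399.9 -305.1] rect 398.4 -299.7 size 100.0 59.3 long axis deg 71.3
box 2999 mean [ 591.8 -331. ] rect 591.1 -331.1 size 157.3 106.3 long axis deg 14.3
boxrim 451 mean [ 581.5 -333.9] rect 591.3 -331.5 size 157.3 105.4 long axis deg 14.3
coaster 1465 mean [449.  114.9] rect 449.4 115.4 size 97.4 96.5 long axis deg -0.3
pad 1543 mean [ 455.5 -119.1] rect 456.3 -118.7 size 123.7 65.4 long axis deg -13.2
trayrim 297 mean [552.6 301.8] rect 558.9 325.5 size 157.1 101.0 long axis deg 9.7
jar 545 mean [742.7 280.8] rect 742.9 280.9 size 61.1 57.8 long axis deg 44.6
sw 1093 mean [ 744.6 -260.2] rect 744.7 -258.8 size 82.5 79.9 long axis deg -82.0
tip 23 mean [ 739.  -261.9] rect 738.4 -261.7 size 12.9 9.0 long axis deg -64.0
```

View pics/crop.png

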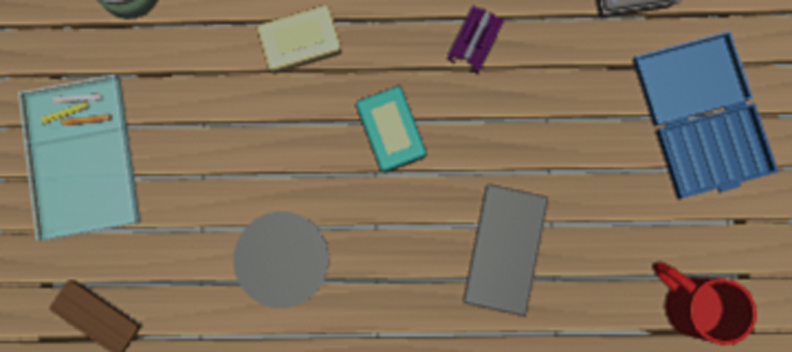

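The crop confirms the scene. The narrow bay with clips is at the tray's far (+x) end, the ribbed base is the nearer half of the box, and the mug's handle points towards +x+y.

Call:
{"op": "servo_tool", "data": {
  "motion": [
    [[0.054,0.062,0,0,0,0.042,0],[0.108,0.125,0,0,0,0.083,0],[0.162,0.187,0,0,0,0.125,0],[0.216,0.25,0,0,0,0.167,0],[0.27,0.312,0,0,0,0.208,0],[0.324,0.374,0,0,0,0.25,0],[0.378,0.437,0,0,0,0.292,0],[0.432,0.499,0,0,0,0.333,0],[0.486,0.562,0,0,0,0.375,0],[0.54,0.624,0,0,0,0.4167,0]]
  ]
}}

```text
clock: 1.1
eef_pos: [413.7, -217.5, 180.0]
eef_rot: [-3.141, -0.0, 1.577]
wrist_force: [1.0, -0.4, 0.5]
finger_gap: 94.2
finger_force: 0.0
```

Call:
{"op": "servo_tool", "data": {
  "motion": [
    [[0.054,0.062,0,0,0,0.03,0],[0.108,0.125,0,0,0,0.05,0],[0.162,0.187,0,0,0,0.07,0],[0.216,0.25,0,0,0,0.0926,0],[0.27,0.312,0,0,0,0.0926,0],[0.324,0.374,0,0,0,0.0926,0],[0.378,0.437,0,0,0,0.0926,0],[0.432,0.5,0,0,0,0.0926,0],[0.4962,0.6262,0,0,0,0.0926,0],[0.4962,0.6262,0,0,0,0.0926,0]]
  ]
}}

```text
clock: 2.1
eef_pos: [661.7, 97.5, 178.9]
eef_rot: [-3.14, -0.001, 1.865]
wrist_force: [0.7, -0.1, -0.0]
finger_gap: 93.8
finger_force: 0.0
```

```bash
python3 - <<'E'
from h import *
c=shot('wrist','w1.png'); s=manip.read_state(); print(s['eef_pos'],s['eef_rot']); print(np.round(c['cam_to_world'],2),c['vfov'])
P=xyz(c); z=P[...,2]; m=(c['range_z']>0)&(z>20)&(z<36)
n,l,st,ce=cv2.connectedComponentsWithStats(m.astype(np.uint8),connectivity=4)
for i in range(1,n):
    if st[i,4]>1500: rect(c,l==i,28,(ce[i].round(),st[i,:4]))
t=load('top'); print(cast(t,[[449,261],[474,280]],70))
E
```

```text
[661.92597129  98.79840572 178.68397475] [-3.14040179e+00 -9.59651196e-04  1.86625557e+00]
[[ 9.6000e-01  2.8000e-01  7.0000e-02  6.4258e+02]
 [ 2.9000e-01 -9.3000e-01 -2.2000e-01  1.6108e+02]
 [-0.0000e+00  2.3000e-01 -9.7000e-01  3.8339e+02]
 [ 0.0000e+00  0.0000e+00  0.0000e+00  1.0000e+00]] 60.690218998218526
(array([341., 188.]), array([316, 152,  50,  74], dtype=int32)) 3515 mean [680.6  96.6] rect 680.8 95.7 size 79.4 51.4 long axis deg -74.0
(array([240., 240.]), array([192, 220,  76,  47], dtype=int32)) 1726 mean [592.5   9.2] rect 583.2 1.2 size 80.0 52.9 long axis deg 20.0
[[ 436.68919    -257.31523819]
 [ 396.64751503 -307.03858379]]
```

View pics/w1.png

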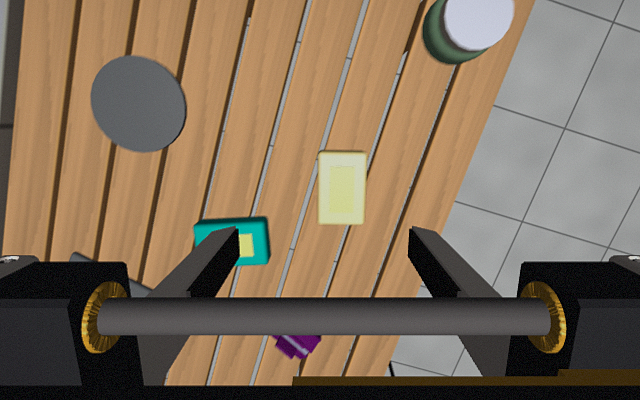

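The wrist view shows the soap centred at (341,188), lying between the fingers' direction lines. The turquoise decoy is at (232,242) and clear of the descent.

Call:
{"op": "servo_tool", "data": {
  "motion": [
    [[0.04,0,0,0,0,0,0.1],[0.04,0,-0.06,0,0,0,0.1],[0.04,0,-0.12,0,0,0,0.1],[0.04,0,-0.16,0,0,0,0.1],[0.04,0,-0.2,0,0,0,0.1],[0.04,0,-0.2,0,0,0,0.1],[0.04,0,-0.2,0,0,0,0.1],[0.04,0,-0.2,0,0,0,0.1]]
  ]
}}

```text
clock: 2.95
eef_pos: [681.5, 93.9, 81.5]
eef_rot: [3.14, 0.0, 1.863]
wrist_force: [0.1, -0.9, -0.2]
finger_gap: 84.6
finger_force: 0.0
```

```bash
python3 - <<'E'
from h import *
s=manip.read_state(); print(s)
E
```

```text
{'clock': 2.95, 'joints': array([ 8.36781253e-02,  6.91788842e-01,  1.17658898e+00, -7.35764342e-06,
        1.27136553e+00, -2.08236515e-01]), 'qd': array([ 0.00091832, -0.00257771,  0.00172831, -0.00058864, -0.00263367,
        0.00198744]), 'effort': array([-5.91366389e-02, -7.19989872e+01, -3.39938664e+01,  6.36941311e-02,
        3.64393671e-02, -3.45369881e-03]), 'eef_pos': array([681.52812739,  93.88889963,  81.53117592]), 'eef_rot': array([3.13978476e+00, 3.89196963e-04, 1.86271278e+00]), 'wrist_force': array([ 0.13953803, -0.92138012, -0.22101695]), 'moment': array([-0.00538724, -0.11529218,  0.02182773]), 'finger_force': 0.0, 'finger_gap': 84.63175916756943}
```

Call:
{"op": "servo_tool", "data": {
  "motion": [
    [[0,0.002,-0.05,0,0,0,0.1],[0,0.002,-0.1,0,0,0,0.1],[0,0.002,-0.13,0,0,0,0.1],[0,0.002,-0.132,0,0,0,0.1],[0,0.002,-0.132,0,0,0,0.1],[0,0.002,-0.132,0,0,0,1],[0,0.002,-0.132,0,0,0,1],[0,0.002,-0.132,0,0,0,1],[0,0.002,-0.132,0,0,0,1],[0,0.002,-0.132,0,0,0,1]]
  ],
  "newtons": 15
}}

```text
clock: 3.95
eef_pos: [681.0, 95.0, 14.2]
eef_rot: [3.141, 0.0, 1.863]
wrist_force: [-0.5, 0.2, 0.0]
finger_gap: 48.3
finger_force: 0.0
```

Call:
{"op": "servo_tool", "data": {
  "motion": [
    [[0,0,0,0,0,0,1],[0,0,0,0,0,0,1]]
  ]
}}

```text
clock: 4.15
eef_pos: [680.9, 95.0, 14.0]
eef_rot: [-3.142, -0.0, 1.863]
wrist_force: [0.1, 1.0, 0.2]
finger_gap: 32.0
finger_force: 0.0
```

```bash
python3 - <<'E'
from h import *
c=shot('wrist','w2.png'); shot('scene','s2.png'); shot('top','t2.png')
E
python3 -c "
import cv2,numpy as np
a=cv2.imread('pics/w2.png');b=cv2.imread('pics/s2.png')[190:320,250:450];b=cv2.resize(b,(400,260));t=cv2.resize(cv2.imread('pics/t2.png')[110:220,230:400],(400,260))
cv2.imwrite('pics/c2.png',np.vstack([cv2.resize(a[130:400],(800,338)),np.hstack([b,t])]))"
```

```text
(no output)
```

View pics/c2.png

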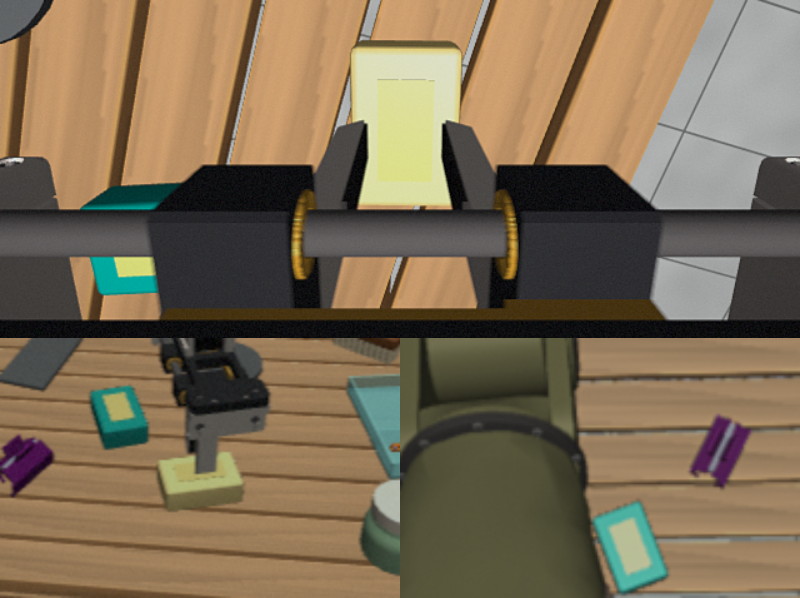

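The wrist view shows the fingers beside and over the near part of the soap. In the scene view the finger seems to end on the soap's top face, so I'll check the fingertip height by depth.

```bash
python3 - <<'E'
from h import *
c=load('scene'); P=xyz(c); f=c['frame']
for v in range(232,275,2):
    print(v,[ (u,f[v,u].tolist(),P[v,u].round(0).tolist()) for u in (345,352)])
E
```

```text
232 [(345, [86, 84, 79], [772.0, 89.0, 160.0]), (352, [85, 81, 76], [765.0, 101.0, 155.0])]
234 [(345, [87, 83, 79], [767.0, 89.0, 151.0]), (352, [72, 70, 67], [763.0, 101.0, 149.0])]
236 [(345, [85, 83, 78], [765.0, 89.0, 146.0]), (352, [89, 85, 80], [1287.0, 105.0, 565.0])]
238 [(345, [90, 89, 84], [767.0, 89.0, 143.0]), (352, [85, 85, 79], [763.0, 101.0, 141.0])]
240 [(345, [83, 82, 75], [767.0, 89.0, 139.0]), (352, [82, 80, 73], [708.0, 101.0, 91.0])]
242 [(345, [8, 7, 0], [671.0, 87.0, 55.0]), (352, [88, 85, 81], [707.0, 101.0, 86.0])]
244 [(345, [17, 19, 19], [670.0, 87.0, 48.0]), (352, [85, 82, 78], [707.0, 101.0, 81.0])]
246 [(345, [13, 14, 14], [671.0, 87.0, 44.0]), (352, [86, 85, 81], [706.0, 101.0, 75.0])]
248 [(345, [149, 120, 87], [626.0, 86.0, 0.0]), (352, [87, 84, 79], [706.0, 101.0, 70.0])]
250 [(345, [179, 186, 121], [664.0, 87.0, 28.0]), (352, [84, 82, 77], [708.0, 102.0, 66.0])]
252 [(345, [182, 179, 111], [671.0, 87.0, 28.0]), (352, [87, 83, 79], [706.0, 102.0, 60.0])]
254 [(345, [178, 170, 101], [678.0, 88.0, 29.0]), (352, [82, 79, 74], [705.0, 102.0, 54.0])]
256
[... 230 characters left out ...]
0]), (352, [159, 155, 99], [693.0, 102.0, 27.0])]
262 [(345, [180, 187, 123], [700.0, 89.0, 27.0]), (352, [181, 186, 123], [700.0, 103.0, 28.0])]
264 [(345, [179, 187, 124], [706.0, 89.0, 28.0]), (352, [179, 181, 119], [704.0, 103.0, 27.0])]
266 [(345, [156, 153, 96], [712.0, 89.0, 27.0]), (352, [118, 106, 71], [708.0, 103.0, 25.0])]
268 [(345, [115, 102, 67], [711.0, 89.0, 21.0]), (352, [110, 98, 66], [707.0, 103.0, 19.0])]
270 [(345, [107, 96, 60], [712.0, 90.0, 17.0]), (352, [107, 97, 65], [707.0, 103.0, 14.0])]
272 [(345, [104, 95, 63], [712.0, 90.0, 12.0]), (352, [100, 90, 58], [706.0, 104.0, 7.0])]
274 [(345, [98, 89, 55], [710.0, 90.0, 4.0]), (352, [97, 79, 51], [702.0, 104.0, -2.0])]
```

Call:
{"op": "servo_tool", "data": {
  "motion": [
    [[0,0,0.1,0,0,0,0],[0,0,0.132,0,0,0,0],[0,0,0.132,0,0,0,0],[0,0,0.132,0,0,0,0],[0,0,0.132,0,0,0,0],[0,0,0.132,0,0,0,0],[0,0,0.132,0,0,0,0],[0,0,0.132,0,0,0,0],[0,0,0.132,0,0,0,0]]
  ]
}}

```text
clock: 5.2
eef_pos: [680.9, 95.0, 79.8]
eef_rot: [-3.141, -0.0, 1.863]
wrist_force: [-0.4, 0.2, -0.1]
finger_gap: 88.5
finger_force: 0.0
```

```bash
python3 - <<'E'
from h import *
s=manip.read_state(); print(s['eef_pos'],s['finger_gap'],s['joints'])
c=shot('scene','s3.png'); P=xyz(c); z=P[...,2]
w=shot('wrist','w3.png'); W=xyz(w); 
f=c['frame'][150:300,250:450]; cv2.imwrite('pics/c3.png',np.vstack([cv2.resize(f,(640,480))[:,:,::-1][:300],w['frame'][130:,:,::-1]]))
# points of gripper near tool
m=(c['range_z']>0)&(np.abs(P[...,0]-681)<70)&(np.abs(P[...,1]-95)<30)&(z>34)
print(np.percentile(z[m],[0,1,2,5]), P[m][np.argsort(z[m])[:8]].round(0).tolist())
m=(w['range_z']>0)&(np.abs(W[...,0]-681)<75)&(np.abs(W[...,1]-95)<30)&(W[...,2]>34)
print(W[m][np.argsort(W[...,2][m])[:8]].round(0).tolist())
E
```

```text
[680.9150178   94.98226179  79.83595142] 88.50813350044942 [ 8.53289640e-02  6.93799812e-01  1.17734483e+00  1.90770644e-05
  1.27076668e+00 -2.06681186e-01]
[105.84196625 116.30230363 124.19007603 149.47110256] [[728.0, 105.0, 106.0], [639.0, 82.0, 106.0], [640.0, 76.0, 106.0], [639.0, 84.0, 106.0], [636.0, 90.0, 107.0], [636.0, 88.0, 107.0], [640.0, 78.0, 107.0], [640.0, 86.0, 107.0]]
[[725.0, 116.0, 104.0], [724.0, 114.0, 105.0], [724.0, 116.0, 105.0], [723.0, 115.0, 105.0], [633.0, 89.0, 105.0], [634.0, 89.0, 105.0], [634.0, 89.0, 105.0], [633.0, 88.0, 105.0]]
```

View pics/c3.png

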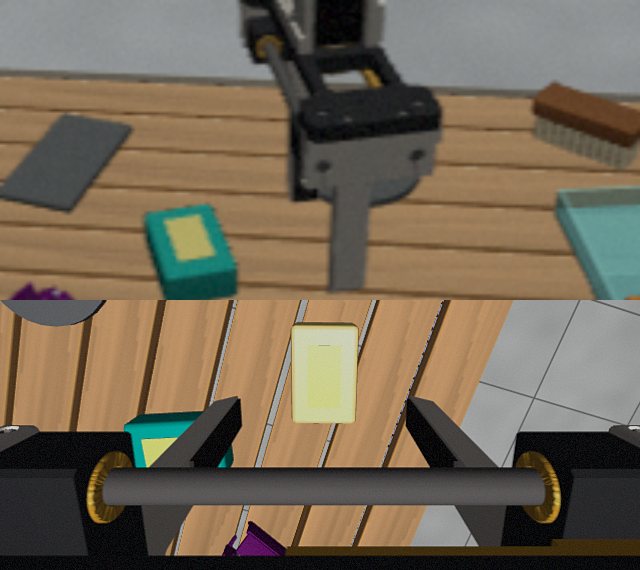

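The gripper is open with its fingertips at z≈105 while the reported TCP is 80, so the real tips are about 25 mm above the reading. I'll step down and check that this offset is constant.

Call:
{"op": "servo_tool", "data": {
  "motion": [
    [[0,0,-0.05,0,0,0,0.1],[0,0,-0.1,0,0,0,0.1],[0,0,-0.12,0,0,0,0.1],[0,0,-0.132,0,0,0,0.1],[0,0,-0.132,0,0,0,0.1],[0,0,-0.132,0,0,0,0.1]]
  ]
}}

```text
clock: 5.9
eef_pos: [681.5, 95.1, 15.2]
eef_rot: [3.14, 0.0, 1.863]
wrist_force: [0.0, 0.2, 0.4]
finger_gap: 84.5
finger_force: 0.0
```

```bash
cat > tip.py <<'E'
from h import *
s=manip.read_state(); print(s['eef_pos'].round(1),s['finger_gap']); x0,y0,z0=s['eef_pos']
for n in('scene','wrist'):
    c=shot(n); P=xyz(c); g=c['frame'].astype(int); dark=(g.max(2)-g.min(2)<16)&(g.max(2)<110)
    r=np.hypot(P[...,0]-x0,P[...,1]-y0)
    m=(c['range_z']>0)&dark&(r<62)&(P[...,2]>z0+5)&(r>30)
    a=np.arctan2(P[...,1]-y0,P[...,0]-x0); d=np.radians(15); side=np.cos(a-d)
    for q in(1,-1):
        k=m&(q*side>.85)
        if k.sum()>20: Q=P[k]; o=np.argsort(Q[:,2])[:8]; print(n,q,k.sum(),np.median(Q[o],0).round(1))
E
python3 tip.py
```

```text
[681.5  95.1  15.2] 84.51854428302707
scene 1 1090 [733.8 112.4  51.6]
scene -1 157 [643.2  78.2  45.1]
wrist 1 10918 [722.2 107.1  41.2]
wrist -1 15764 [637.6  90.1  42.7]
```

Call:
{"op": "servo_tool", "data": {
  "motion": [
    [[0,0,-0.03,0,0,0,0.1],[0,0,-0.05,0,0,0,0.1],[0,0,-0.052,0,0,0,0.1],[0,0,-0.052,0,0,0,0.1]]
  ]
}}

```text
clock: 6.4
eef_pos: [680.6, 95.0, -12.7]
eef_rot: [-3.14, -0.0, 1.863]
wrist_force: [0.6, 0.3, 0.3]
finger_gap: 84.4
finger_force: 0.0
```

```bash
python3 tip.py
```

```text
[680.6  95.  -12.7] 84.38556489742192
scene 1 1034 [733.2 112.6  24.2]
scene -1 218 [641.7  77.5  21.5]
wrist 1 11009 [721.4 107.6  13.6]
wrist -1 15935 [636.9  89.8  15. ]
```

Call:
{"op": "servo_tool", "data": {
  "motion": [
    [[0,0,0,0,0,0,1],[0,0,0,0,0,0,1],[0,0,0,0,0,0,1],[0,0,0,0,0,0,1],[0,0,0,0,0,0,1],[0,0,0,0,0,0,1]]
  ],
  "newtons": 15
}}

```text
clock: 7.1
eef_pos: [681.0, 95.0, -11.9]
eef_rot: [3.142, -0.0, 1.863]
wrist_force: [-0.2, 0.6, 0.9]
finger_gap: 51.8
finger_force: 15.0
```

Call:
{"op": "servo_tool", "data": {
  "motion": [
    [[0,0,0.03,0,0,0,1],[0,0,0.08,0,0,0,1],[0,0,0.14,0,0,0,1],[-0.01,-0.033,0.18,0,0,0,1],[-0.025,-0.085,0.18,0,0,0,1],[-0.05,-0.16,0.18,0,0,0,1],[-0.075,-0.245,0.18,0,0,0,1],[-0.1,-0.33,0.18,0,0,0,1],[-0.12,-0.41,0.18,0,0,0,1],[-0.14,-0.48,0.18,0,0,0,1]]
  ]
}}

```text
clock: 8.1
eef_pos: [610.5, -147.0, 79.3]
eef_rot: [3.141, 0.001, 1.862]
wrist_force: [1.4, 0.6, -0.2]
finger_gap: 52.3
finger_force: 15.0
```

Call:
{"op": "servo_tool", "data": {
  "motion": [
    [[-0.0172,-0.06,0,0,0,-0.0135,1],[-0.035,-0.125,0,0,0,-0.0135,1],[-0.06,-0.21,0,0,0,-0.0135,1],[-0.085,-0.29,0,0,0,-0.0135,1],[-0.11,-0.36,0,0,0,-0.0135,1],[-0.1172,-0.3924,0,0,0,-0.0135,1],[-0.1172,-0.3924,0,0,0,-0.0135,1],[-0.1172,-0.3924,0,0,0,-0.0135,1]]
  ]
}}

```text
clock: 8.9
eef_pos: [552.8, -340.4, 78.4]
eef_rot: [3.141, -0.0, 1.821]
wrist_force: [-0.1, -0.2, -1.5]
finger_gap: 52.0
finger_force: 15.0
```

```bash
python3 - <<'E'
from h import *
s=manip.read_state(); print(s['eef_pos'],s['eef_rot'],s['finger_gap'])
c=shot('wrist','w4.png'); P=xyz(c); z=P[...,2]; hsv=cv2.cvtColor(c['frame'],cv2.COLOR_RGB2HSV).astype(int); H,S,V=hsv[...,0],hsv[...,1],hsv[...,2]
ok=c['range_z']>0
b=(H>98)&(H<116)&(S>90)&ok&(z<30); rect(c,b&(z>12),18,'boxrim')
Y=(H>24)&(H<36)&(S>40)&(V>120)&ok&(z>40); print(np.median(P[Y],0)); q=np.median(z[Y]); rect(c,Y&(abs(z-q)<6),q,'soap')
E
```

```text
[ 552.77968049 -340.43659121   78.42803365] [ 3.14132508e+00 -7.12413289e-05  1.82054266e+00] 52.002663637747496
boxrim 2478 mean [ 606.4 -303. ] rect 625.3 -317.9 size 216.6 116.9 long axis deg 20.5
[ 549.82212215 -337.82371963  118.3934655 ]
soap 9259 mean [ 550.6 -337.8] rect 551.2 -333.9 size 64.5 49.5 long axis deg -75.7
```

View pics/w4.png

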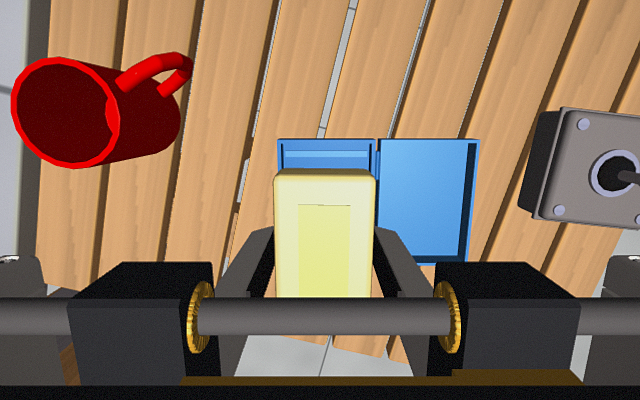

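The wrist view shows the soap held parallel to the box. The base's far-left rim corner is at (278,139) and the lid's far-right corner at (480,140); the mug is at left with its handle at (165,75).

```bash
python3 - <<'E'
from h import *
c=load('wrist'); 
A=cast(c,[[278,139.5],[480,140]],18); print(A); d=A[1]-A[0]; L=np.linalg.norm(d); d/=L; print(L,np.degrees(np.arctan2(d[1],d[0])))
n=np.array([d[1],-d[0]]); print('base centre',(A[0]+d*38+n*52),(A[1]-d*118+n*52))
t=load('top') 
# mug handle from wrist
P=xyz(c); f=c['frame'].astype(int); m=(f[...,0]>70)&(f[...,1]<50)&(f[...,2]<60)&(c['range_z']>0)&(np.arange(640)<210)&(np.arange(400)[:,None]<200)
z=P[...,2]; r=m&(z>80)&(z<92); rect(c,r,85,'rim')
h=m&(z>15)&(z<78)&(np.hypot(P[...,0]-395,P[...,1]+308)>38); print('handle',np.median(P[h],0),h.sum(), P[h][np.argmax(np.hypot(P[h][:,0]-395,P[h][:,1]+308))])
E
```

```text
[[ 506.61866467 -300.24355225]
 [ 656.4721841  -262.3967098 ]]
154.55892329313986 14.174150848160801
base centre [ 556.19502936 -341.35540048] [ 554.7978249  -341.70827693]
rim 3226 mean [ 394.6 -309.1] rect 397.0 -310.0 size 63.2 60.3 long axis deg 2.3
handle [ 432.04515299 -272.02703042   63.68200503] 1428 [ 439.70185192 -260.38275848   49.05504208]
```

Call:
{"op": "servo_tool", "data": {
  "motion": [
    [[0.003,0,-0.04,0,0,0,1],[0.003,0,-0.09,0,0,0,1],[0.003,0,-0.13,0,0,0,1],[0.003,0,-0.15,0,0,0,1],[0.003,0,-0.16,0,0,0,1],[0.003,0,-0.163,0,0,0,1],[0.003,0,-0.166,0,0,0,1],[0.003,0,-0.166,0,0,0,1]]
  ]
}}

```text
clock: 9.75
eef_pos: [554.2, -341.3, -4.3]
eef_rot: [3.141, 0.001, 1.821]
wrist_force: [-0.2, 0.4, -1.2]
finger_gap: 52.1
finger_force: 15.0
```

```bash
python3 - <<'E'
from h import *
c=shot('scene','s5.png'); shot('wrist','w5.png')
a=cv2.imread('pics/w5.png');b=cv2.resize(c['frame'][180:310,80:280,::-1],(640,416))
cv2.imwrite('pics/c5.png',np.vstack([b[:300],a[110:400]]))
s=manip.read_state(); print(s['eef_pos'],s['wrist_force'])
E
```

```text
[ 554.09315446 -341.37121665   -4.33405389] [-0.46383129 -0.39119819 -0.94442376]
```

View pics/c5.png

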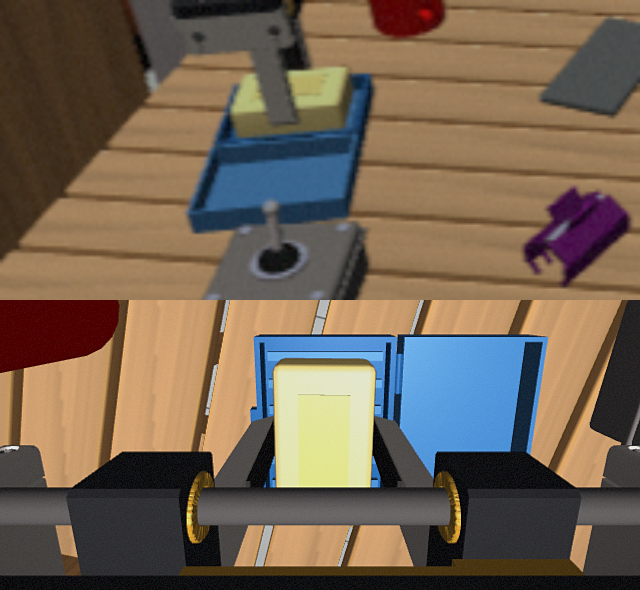

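The soap sits between the base's rims (257 to 397 px, soap 275 to 375) with clearance on each side. I'll release it.

Call:
{"op": "servo_tool", "data": {
  "motion": [
    [[0,0,-0.001,0,0,0,1],[0,0,-0.001,0,0,0,0.3],[0,0,-0.001,0,0,0,0.3],[0,0,-0.001,0,0,0,0.3],[0,0,0.01,0,0,0,0.3],[0,0,0.05,0,0,0,0.1],[0,0,0.12,0,0,0,0],[0,0,0.21,0,0,0,0],[0,0,0.27,0,0,0,0],[0,0,0.27,0,0,0,0]]
  ]
}}

```text
clock: 10.85
eef_pos: [555.5, -342.3, 135.7]
eef_rot: [3.136, 0.006, 1.82]
wrist_force: [0.9, -0.8, -0.5]
finger_gap: 94.1
finger_force: 0.0
```

```bash
python3 - <<'E'
from h import *
c=shot('wrist','w6.png'); P=xyz(c); z=P[...,2]; hsv=cv2.cvtColor(c['frame'],cv2.COLOR_RGB2HSV).astype(int); H,S,V=hsv[...,0],hsv[...,1],hsv[...,2]
ok=c['range_z']>0
Y=(H>22)&(H<38)&(S>40)&(V>120)&ok&(z>15)&(z<60)&(np.hypot(P[...,0]-554,P[...,1]+341)<60); Q=P[Y]
A=np.c_[Q[:,:2]-Q[:,:2].mean(0),np.ones(len(Q))]; print(np.linalg.lstsq(A,Q[:,2],rcond=None)[0]); rect(c,Y,34,'soap')
m=ok&(z>78)&(z<92)&((H<8)|(H>172))&(S>120); rect(c,m,85,'rim')
E
```

```text
[ 3.71582384e-03 -1.83894518e-03  3.39118334e+01]
soap 3246 mean [ 554.1 -347.2] rect 553.4 -340.9 size 78.0 50.1 long axis deg -76.3
rim 2135 mean [ 394.7 -309.2] rect 396.9 -309.9 size 63.3 60.8 long axis deg 4.5
```

Call:
{"op": "servo_tool", "data": {
  "motion": [
    [[-0.04,0.008,0,0,0,-0.045,0],[-0.09,0.018,0,0,0,-0.09,0],[-0.15,0.03,0,0,0,-0.135,0],[-0.21,0.042,0,0,0,-0.18,0],[-0.26,0.052,0,0,0,-0.225,0],[-0.3,0.06,0,0,0,-0.27,0],[-0.317,0.064,0,0,0,-0.31,0],[-0.317,0.064,0,0,0,-0.324,0],[-0.317,0.064,0,0,0,-0.324,0],[-0.317,0.064,0,0,0,-0.324,0]]
  ]
}}

```text
clock: 11.9
eef_pos: [395.2, -309.0, 129.3]
eef_rot: [-3.14, 0.0, 0.804]
wrist_force: [-0.3, 0.3, 0.9]
finger_gap: 93.8
finger_force: 0.0
```

```bash
python3 - <<'E'
from h import *
s=manip.read_state(); print(s['eef_pos'],s['eef_rot'])
c=shot('wrist','w7.png'); P=xyz(c); z=P[...,2]; hsv=cv2.cvtColor(c['frame'],cv2.COLOR_RGB2HSV).astype(int); H,S=hsv[...,0],hsv[...,1]
m=(c['range_z']>0)&(z>78)&(z<92)&((H<8)|(H>172))&(S>120); rect(c,m,85,'rim')
E
```

```text
[ 395.17540229 -308.99711268  129.34074378] [-3.14037663e+00  6.88134202e-05  8.04191957e-01]
rim 1477 mean [ 394.7 -310.4] rect 395.4 -309.8 size 61.3 60.8 long axis deg 3.2
```

View pics/w7.png

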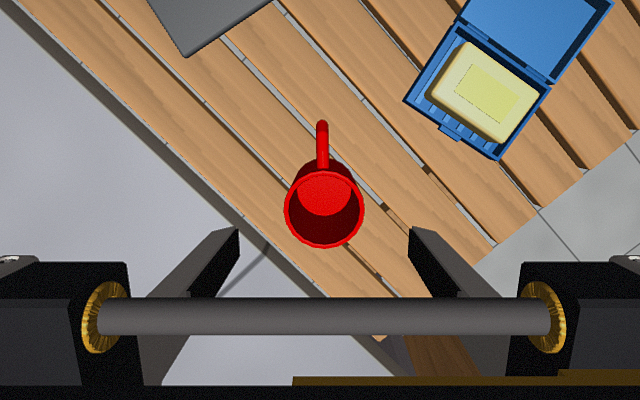

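The mug's rim is centred at (325,208) between the fingers with the handle pointing straight up at (322,140), so the grasp clears it. The soap lies flat in the ribbed half at (487,92).

Call:
{"op": "servo_tool", "data": {
  "motion": [
    [[0,0,-0.05,0,0,0,0],[0,-0.001,-0.12,0,0,0,0],[0,-0.001,-0.18,0,0,0,0],[0,-0.001,-0.22,0,0,0,0],[0,-0.001,-0.236,0,0,0,0],[0,-0.001,-0.236,0,0,0,0],[0,-0.001,-0.236,0,0,0,1],[0,-0.001,-0.236,0,0,0,1],[0,-0.001,-0.236,0,0,0,1],[0,-0.001,-0.236,0,0,0,1]]
  ],
  "newtons": 25
}}

```text
clock: 12.95
eef_pos: [395.6, -309.9, 12.6]
eef_rot: [3.141, -0.0, 0.803]
wrist_force: [-0.2, -0.6, 0.0]
finger_gap: 65.9
finger_force: 0.0
```

Call:
{"op": "servo_tool", "data": {
  "motion": [
    [[0,0,0,0,0,0,1],[0,0,0,0,0,0,1]]
  ]
}}

```text
clock: 13.15
eef_pos: [395.5, -309.8, 12.4]
eef_rot: [3.141, -0.0, 0.803]
wrist_force: [-1.9, 0.8, 5.7]
finger_gap: 60.3
finger_force: 24.9
```

Call:
{"op": "servo_tool", "data": {
  "motion": [
    [[0,0,0.01,0,0,0,1],[0,0,0.03,0,0,0,1],[0,0,0.06,0,0,0,1],[0.002,0.02,0.09,0,0,0,1],[0.007,0.06,0.1,0,0,0,1],[0.015,0.12,0.1,0,0,0,1],[0.023,0.18,0.1,0,0,0,1],[0.031,0.25,0.1,0,0,0,1],[0.04,0.32,0.1,0,0,0,1],[0.05,0.39,0.1,0,0,0,1]]
  ]
}}

```text
clock: 14.15
eef_pos: [420.4, -113.4, 62.7]
eef_rot: [3.141, -0.0, 0.802]
wrist_force: [0.5, -0.6, -1.9]
finger_gap: 60.7
finger_force: 24.9
```

Call:
{"op": "servo_tool", "data": {
  "motion": [
    [[0.008,0.07,0,0,0,0,1],[0.016,0.14,0,0,0,0,1],[0.024,0.21,0,0,0,0,1],[0.032,0.28,0,0,0,0,1],[0.04,0.35,0,0,0,0,1],[0.047,0.4,0,0,0,0,1],[0.053,0.435,0,0,0,0,1],[0.057,0.455,0,0,0,0,1],[0.0572,0.4594,0,0,0,0,1],[0.0572,0.4594,0,0,0,0,1]]
  ]
}}

```text
clock: 15.15
eef_pos: [448.9, 114.7, 62.2]
eef_rot: [3.142, 0.0, 0.803]
wrist_force: [-0.0, 0.0, -1.8]
finger_gap: 60.2
finger_force: 24.9
```

```bash
python3 - <<'E'
from h import *
s=manip.read_state(); print(s['eef_pos'],s['eef_rot'],s['finger_gap'],s['wrist_force'])
sc=shot('scene'); c=shot('wrist','w8.png')
for n,k in(('scene',sc),('wrist',c)):
    P=xyz(k); z=P[...,2]; f=k['frame'].astype(int); ok=k['range_z']>0
    g=ok&(f.max(2)-f.min(2)<20)&(z>4)&(z<14)&(np.hypot(P[...,0]-449,P[...,1]-115)<65); v,u=np.nonzero(g)
    if g.sum()>50:
        rect(k,g,8,n+' coaster'); Q=cast(k,np.c_[u,v],8)
        from scipy.optimize import least_squares
        h=cv2.convexHull(Q.astype(np.float32))[:,0]
        print(h.round(0).tolist())
    r=ok&(f[...,0]>60)&(f[...,1]<50)&(f[...,2]<60)&(z>20)&(np.hypot(P[...,0]-449,P[...,1]-115)<36)
    print(n,'mug z range',np.percentile(z[r],[1,99]))
    r&=abs(z-np.percentile(z[r],97))<5; rect(k,r,np.percentile(z[r],50),'rim')
E
```

```text
[448.92202763 114.67817731  62.17816172] [3.14156510e+00 1.17151784e-04 8.02632625e-01] 60.184944331235805 [-0.02667776  0.03039913 -1.75056516]
scene coaster 673 mean [456.5 117.6] rect 456.4 117.1 size 97.3 95.9 long axis deg -1.0
[[505.0, 121.0], [504.0, 128.0], [494.0, 150.0], [485.0, 157.0], [471.0, 162.0], [462.0, 165.0], [444.0, 165.0], [435.0, 163.0], [422.0, 156.0], [417.0, 153.0], [408.0, 143.0], [407.0, 96.0], [408.0, 93.0], [413.0, 85.0], [418.0, 80.0], [429.0, 73.0], [438.0, 71.0], [453.0, 69.0], [457.0, 69.0], [466.0, 70.0], [475.0, 73.0], [483.0, 78.0], [491.0, 84.0], [499.0, 94.0], [503.0, 101.0]]
scene mug z range [ 51.38435585 135.19316854]
rim 101 mean [452.9 125.2] rect 454.2 123.6 size 66.9 42.7 long axis deg 1.4
wrist coaster 4439 mean [462.3 130.3] rect 459.3 126.1 size 98.8 67.2 long axis deg -43.5
[[498.0, 117.0], [498.0, 119.0], [498.0, 123.0], [497.0, 127.0], [496.0, 130.0], [496.0, 131.0], [495.0, 133.0], [495.0, 134.0], [492.0, 140.0], [490.0, 143.0], [475.0, 157.0], [475.0, 158.0], [468.0, 161.0], [466.0, 162.0], [459.0, 164.0], [452.0, 165.0], [447.0, 165.0], [445.0, 165.0], [436.0, 163.0], [431.0, 161.0], [427.0, 160.0], [424.0, 159.0], [420.0, 155.0], [415.0, 150.0], [411.0, 147.0], [409.0, 144.0], [406.0, 139.0], [405.0, 137.0], [404.0, 135.0], [404.0, 132.0], [469.0, 71.0], [470.0, 71.0], [472.0, 71.0], [473.0, 72.0], [478.0, 75.0], [481.0, 77.0], [483.0, 79.0], [487.0, 84.0], [488.0, 86.0], [490.0, 87.0], [493.0, 93.0], [494.0, 96.0], [497.0, 105.0], [498.0, 106.0], [498.0, 109.0]]
wrist mug z range [ 53.54001722 196.37674784]
rim 3099 mean [454.5 119.8] rect 448.9 115.0 size 62.0 59.2 long axis deg 11.1
```

View pics/w8.png

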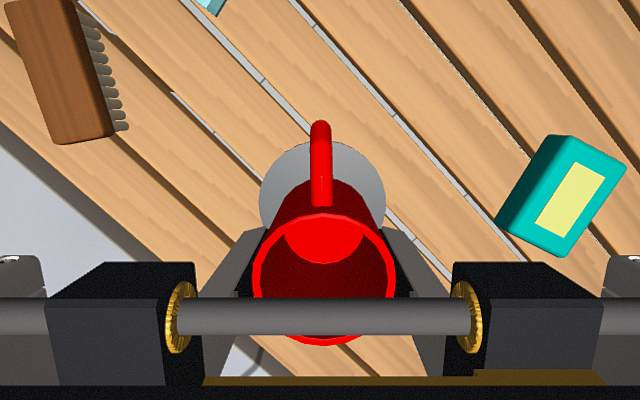

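The mug is upright in the grip over the coaster, whose arc is visible behind it. Both centres measure about (449,115), so I lower it slowly.

Call:
{"op": "servo_tool", "data": {
  "motion": [
    [[0,0,-0.02,0,0,0,1],[0,0,-0.045,0,0,0,1],[0,0,-0.065,0,0,0,1],[0,0,-0.076,0,0,0,1],[0,0,-0.08,0,0,0,1],[0,0,-0.082,0,0,0,1],[0,0,-0.083,0,0,0,1],[0,0,-0.084,0,0,0,1],[0,0,-0.084,0,0,0,1]]
  ]
}}

```text
clock: 16.15
eef_pos: [449.2, 115.1, 20.4]
eef_rot: [3.141, -0.001, 0.803]
wrist_force: [-0.5, 1.1, 2.2]
finger_gap: 60.5
finger_force: 24.9
```

Call:
{"op": "servo_tool", "data": {
  "motion": [
    [[0,0,0,0,0,0,0],[0,0,0,0,0,0,0],[0,0,0,0,0,0,0],[0,0,0,0,0,0,0],[0,0,0,0,0,0,0],[0,0,0.03,0,0,0,0],[0,0,0.09,0,0,0,0],[0,0,0.16,0,0,0,0],[0,0,0.22,0,0,0,0],[0,0,0.22,0,0,0,0]]
  ]
}}

```text
clock: 17.15
eef_pos: [450.7, 115.3, 133.7]
eef_rot: [3.138, -0.005, 0.803]
wrist_force: [-0.2, -0.2, -0.8]
finger_gap: 93.8
finger_force: 0.0
```

```bash
python3 - <<'E'
from h import *
sc=shot('scene'); c=shot('wrist','w9.png'); s=manip.read_state(); print(s['eef_pos'])
P=xyz(c); z=P[...,2]; hsv=cv2.cvtColor(c['frame'],cv2.COLOR_RGB2HSV).astype(int); H,S=hsv[...,0],hsv[...,1]
r=(c['range_z']>0)&(z>85)&(z<100)&((H<8)|(H>172))&(S>120); rect(c,r,93,'rim'); print(np.median(z[r]))
b=(c['range_z']>0)&(z>33)&(z<48)&(S>60)&(H<20)&(H>4)&(np.arange(640)<250); rect(c,b,40,'brush')
E
```

```text
[449.00532404 114.9887654  130.02685903]
rim 1588 mean [448.5 113.8] rect 449.4 114.6 size 61.1 61.0 long axis deg -87.3
92.38682536680507
brush 4981 mean [395.9 299.2] rect 395.4 297.9 size 86.9 38.0 long axis deg 56.4
```

Call:
{"op": "servo_tool", "data": {
  "motion": [
    [[-0.015,0.05,0,0,0,0.03,0],[-0.035,0.12,0,0,0,0.057,0],[-0.06,0.21,0,0,0,0.057,0],[-0.085,0.29,0,0,0,0.057,0],[-0.1,0.345,0,0,0,0.057,0],[-0.108,0.367,0,0,0,0.057,0],[-0.108,0.367,-0.05,0,0,0.057,0],[-0.108,0.367,-0.11,0,0,0.057,0.1],[-0.108,0.367,-0.15,0,0,0.057,0.3],[-0.108,0.367,-0.15,0,0,0.057,0.3]]
  ]
}}

```text
clock: 18.25
eef_pos: [393.5, 296.8, 52.0]
eef_rot: [-3.139, 0.006, 0.981]
wrist_force: [-0.1, 0.2, 0.1]
finger_gap: 73.1
finger_force: 0.0
```

```bash
python3 - <<'E'
from h import *
c=shot('wrist','w10.png'); s=manip.read_state(); print(s['eef_pos'],s['eef_rot'])
P=xyz(c); z=P[...,2]; hsv=cv2.cvtColor(c['frame'],cv2.COLOR_RGB2HSV).astype(int); H,S=hsv[...,0],hsv[...,1]
b=(c['range_z']>0)&(z>33)&(z<48)&(S>60)&(H<20)&(H>4)&(np.hypot(P[...,0]-395,P[...,1]-298)<60); rect(c,b,40,'brush')
E
```

```text
[394.41863628 297.44389348  53.85304373] [-3.14034341e+00  3.04342541e-03  9.80994346e-01]
brush 6725 mean [395.1 303.1] rect 394.2 301.6 size 86.3 35.3 long axis deg 56.4
```

View pics/w10.png

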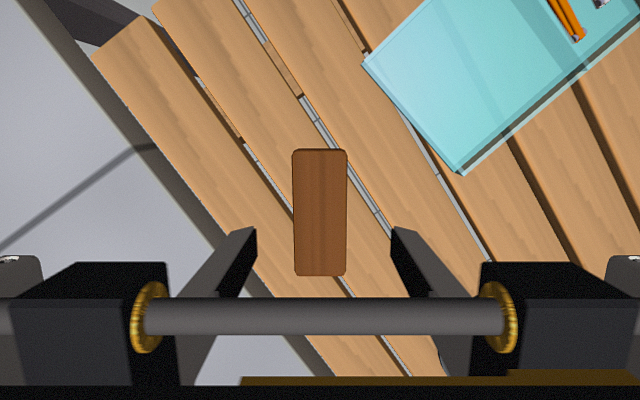

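The brush is centred at (320,212) between the fingers and parallel to them, with the tray clear on the right.

Call:
{"op": "servo_tool", "data": {
  "motion": [
    [[-0.001,0.003,-0.04,0,0,0,0.3],[-0.001,0.003,-0.09,0,0,0,0.3],[-0.001,0.003,-0.125,0,0,0,0.3],[-0.001,0.003,-0.138,0,0,0,0.3],[-0.001,0.003,-0.138,0,0,0,0.3],[-0.001,0.003,-0.138,0,0,0,1],[-0.001,0.003,-0.138,0,0,0,1],[-0.001,0.003,-0.138,0,0,0,1],[-0.001,0.003,-0.138,0,0,0,1],[-0.001,0.003,-0.138,0,0,0,1]]
  ],
  "newtons": 15
}}

```text
clock: 19.3
eef_pos: [394.6, 300.1, -13.6]
eef_rot: [3.141, -0.001, 0.982]
wrist_force: [-0.9, -1.4, 5.7]
finger_gap: 36.0
finger_force: 15.0
```

Call:
{"op": "servo_tool", "data": {
  "motion": [
    [[0,0,0,0,0,0,1],[0,0,0,0,0,0,1]]
  ]
}}

```text
clock: 19.5
eef_pos: [394.6, 300.1, -13.6]
eef_rot: [3.141, -0.0, 0.982]
wrist_force: [-1.6, -0.9, 6.7]
finger_gap: 36.1
finger_force: 15.0
```

Call:
{"op": "servo_tool", "data": {
  "motion": [
    [[0,0,0.03,0,0,0,1],[0,0,0.09,0,0,0,1],[0,0,0.16,0,0,0,1],[0,-0.01,0.22,0,0,0,1],[0.005,-0.04,0.26,0,0,-0.04,1],[0.014,-0.1,0.26,0,0,-0.08,1],[0.025,-0.17,0.26,0,0,-0.12,1],[0.035,-0.24,0.26,0,0,-0.16,1],[0.045,-0.31,0.26,0,0,-0.2,1],[0.055,-0.38,0.26,0,0,-0.24,1]]
  ]
}}

```text
clock: 20.5
eef_pos: [421.9, 108.6, 116.0]
eef_rot: [3.142, 0.0, 0.223]
wrist_force: [1.3, 1.1, -1.4]
finger_gap: 36.2
finger_force: 15.0
```

Call:
{"op": "servo_tool", "data": {
  "motion": [
    [[0.01,-0.07,0,0,0,-0.04,1],[0.02,-0.15,0,0,0,-0.08,1],[0.032,-0.23,0,0,0,-0.12,1],[0.044,-0.31,0,0,0,-0.146,1],[0.056,-0.38,0,0,0,-0.146,1],[0.064,-0.43,0,0,0,-0.146,1],[0.068,-0.458,0,0,0,-0.146,1],[0.068,-0.458,-0.05,0,0,-0.146,1],[0.068,-0.458,-0.12,0,0,-0.146,1],[0.068,-0.458,-0.12,0,0,-0.146,1]]
  ]
}}

```text
clock: 21.5
eef_pos: [453.7, -117.9, 52.8]
eef_rot: [-3.141, 0.007, -0.231]
wrist_force: [-0.3, -0.4, -1.3]
finger_gap: 35.9
finger_force: 15.0
```

```bash
cat > chk.py <<'E'
from h import *
c=shot('wrist','w11.png'); s=manip.read_state(); print(s['eef_pos'],s['eef_rot'],s['finger_gap'])
P=xyz(c); z=P[...,2]; hsv=cv2.cvtColor(c['frame'],cv2.COLOR_RGB2HSV).astype(int); H,S=hsv[...,0],hsv[...,1]; ok=c['range_z']>0
b=ok&(z>33)&(z<130)&(S>60)&(H<20)&(H>4)&(np.hypot(P[...,0]-456,P[...,1]+119)<70); zz=np.median(z[b]); print(zz); rect(c,b&(abs(z-zz)<6),zz,'brush')
g=ok&(S<40)&(z>4)&(z<13)&(np.hypot(P[...,0]-456,P[...,1]+119)<85); rect(c,g,8,'pad')
E
python3 chk.py
```

```text
[ 454.94334977 -118.24577281   55.1038739 ] [-3.14114068  0.00377589 -0.23058688] 35.9154106759468
105.85216792385008
brush 9875 mean [ 466.2 -121.5] rect 455.4 -119.0 size 87.2 61.8 long axis deg -13.2
pad 4689 mean [ 496.7 -128.9] rect 456.6 -119.3 size 123.4 65.0 long axis deg -13.2
```

View pics/w11.png

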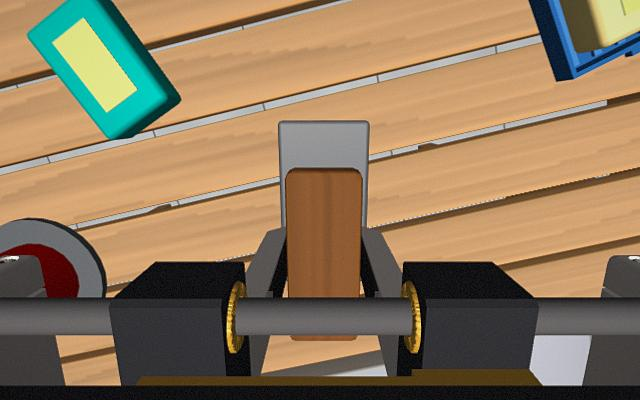

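The brush is aligned over the pad, with pad edges at 279 and 368 px and the brush at 286 to 362 px. I lower it now.

Call:
{"op": "servo_tool", "data": {
  "motion": [
    [[0.001,0,-0.03,0,0,0,1],[0.001,0,-0.07,0,0,0,1],[0.001,0,-0.1,0,0,0,1],[0.001,0,-0.115,0,0,0,1],[0.001,0,-0.12,0,0,0,1],[0.001,0,-0.123,0,0,0,1],[0.001,0,-0.1245,0,0,0,1],[0.001,0,-0.1245,0,0,0,1]]
  ]
}}

```text
clock: 22.35
eef_pos: [456.9, -119.1, -5.6]
eef_rot: [3.142, -0.001, -0.231]
wrist_force: [0.4, 0.3, 2.0]
finger_gap: 36.0
finger_force: 15.0
```

Call:
{"op": "servo_tool", "data": {
  "motion": [
    [[0,0,0,0,0,0,0.3],[0,0,0,0,0,0,0.3],[0,0,0,0,0,0,0.3],[0,0,0,0,0,0,0.3],[0,0,0.04,0,0,0,0.2],[0,0,0.1,0,0,0,0],[0,0,0.17,0,0,0,0],[0,0,0.24,0,0,0,0],[0,0,0.272,0,0,0,0],[0,0,0.272,0,0,0,0]]
  ]
}}

```text
clock: 23.35
eef_pos: [457.5, -119.3, 131.8]
eef_rot: [3.141, -0.004, -0.231]
wrist_force: [0.3, -0.1, -0.8]
finger_gap: 94.0
finger_force: 0.0
```

```bash
python3 chk.py
```

```text
[ 456.69049493 -119.09608454  130.04541884] [ 3.14144419e+00 -1.36736730e-03 -2.31098723e-01] 93.69763332176383
47.59662766620551
brush 3929 mean [ 459.2 -120.4] rect 458.2 -120.1 size 86.2 35.3 long axis deg -13.1
pad 3991 mean [ 467.9 -121.8] rect 456.4 -119.3 size 123.1 64.6 long axis deg -13.1
```

Call:
{"op": "servo_tool", "data": {
  "motion": [
    [[0.04,0.004,0,0,0,-0.02,0],[0.1,0.012,0,0,0,-0.045,0],[0.18,0.021,0,0,0,-0.0705,0],[0.26,0.03,0,0,0,-0.0705,0],[0.34,0.039,0,0,0,-0.0705,0],[0.4,0.046,0,0,0,-0.0705,0],[0.443,0.05,0,0,0,-0.0705,0.1],[0.443,0.05,-0.05,0,0,-0.0705,0.25],[0.443,0.05,-0.1,0,0,-0.0705,0.25],[0.443,0.05,-0.1,0,0,-0.0705,0.25]]
  ]
}}

```text
clock: 24.4
eef_pos: [675.5, -93.5, 73.8]
eef_rot: [3.139, 0.009, -0.453]
wrist_force: [-0.7, 0.3, -0.7]
finger_gap: 70.6
finger_force: 0.0
```

```bash
python3 - <<'E'
from h import *
c=shot('wrist','w12.png'); s=manip.read_state(); print(s['eef_pos'],s['eef_rot'],s['joints'])
P=xyz(c); z=P[...,2]; hsv=cv2.cvtColor(c['frame'],cv2.COLOR_RGB2HSV).astype(int); H,S=hsv[...,0],hsv[...,1]; ok=c['range_z']>0
near=ok&(np.hypot(P[...,0]-678,P[...,1]+94)<50)
b=near&(z>5)&(z<50)&(H>110)&(H<165)&(S>40); n=P[b]
(a,d),(w,h),t=cv2.minAreaRect(n[:,:2].astype(np.float32)); print('xyz rect',a,d,w,h,t)
rect(c,b,30,'clip')
E
```

```text
[676.57315751 -93.75992932  76.70177991] [ 3.14019331  0.00514053 -0.45256724] [-1.91302875e-01  6.89986529e-01  1.19121940e+00 -2.52218105e-05
  1.26571425e+00  1.83206474e+00]
xyz rect 677.7218627929688 -93.35469055175781 37.37841033935547 64.00640106201172 62.87063217163086
clip 3477 mean [679.8 -94.2] rect 679.2 -94.2 size 64.2 36.0 long axis deg -27.0
```

View pics/w12.png

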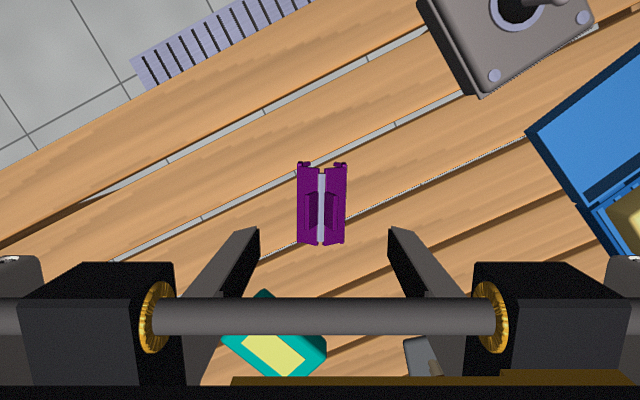

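The clip is centred at (322,205), parallel to the fingers, and the decoy is well clear. I descend and grip.

Call:
{"op": "servo_tool", "data": {
  "motion": [
    [[0,0.001,-0.05,0,0,-0.006,0.25],[0,0.001,-0.11,0,0,-0.006,0.25],[0,0.001,-0.16,0,0,-0.006,0.25],[0,0.001,-0.19,0,0,-0.006,0.25],[0,0.001,-0.2,0,0,-0.006,0.25],[0,0.001,-0.203,0,0,-0.006,0.25],[0,0.001,-0.203,0,0,-0.006,1],[0,0.001,-0.203,0,0,-0.006,1],[0,0.001,-0.203,0,0,-0.006,1],[0,0.001,-0.203,0,0,-0.006,1]]
  ],
  "newtons": 8
}}

```text
clock: 25.45
eef_pos: [678.2, -93.6, -21.2]
eef_rot: [-3.141, -0.001, -0.471]
wrist_force: [-0.1, -0.4, -0.7]
finger_gap: 41.9
finger_force: 0.0
```

Call:
{"op": "servo_tool", "data": {
  "motion": [
    [[0,0,0,0,0,0,1],[0,0,0,0,0,0,1]]
  ]
}}

```text
clock: 25.65
eef_pos: [678.1, -93.5, -21.4]
eef_rot: [-3.142, -0.0, -0.471]
wrist_force: [-1.0, -0.4, 2.1]
finger_gap: 37.6
finger_force: 8.0
```

Call:
{"op": "servo_tool", "data": {
  "motion": [
    [[0,0,0.03,0,0,0,1],[0,0,0.09,0,0,0,1],[0,0,0.16,0,0,0,1],[-0.01,0.03,0.2,0,0,0.03,1],[-0.03,0.09,0.2,0,0,0.06,1],[-0.055,0.16,0.2,0,0,0.09,1],[-0.082,0.235,0.2,0,0,0.12,1],[-0.11,0.31,0.2,0,0,0.15,1],[-0.137,0.39,0.2,0,0,0.18,1],[-0.165,0.47,0.2,0,0,0.204,1]]
  ]
}}

```text
clock: 26.65
eef_pos: [594.9, 143.0, 79.6]
eef_rot: [-3.142, -0.001, 0.173]
wrist_force: [0.5, 0.2, -0.2]
finger_gap: 38.1
finger_force: 8.0
```

Call:
{"op": "servo_tool", "data": {
  "motion": [
    [[-0.026,0.075,0,0,0,0,1],[-0.052,0.15,0,0,0,0,1],[-0.078,0.22,0,0,0,0,1],[-0.1,0.285,0,0,0,0,1],[-0.117,0.335,0,0,0,0,1],[-0.1264,0.359,0,0,0,0,1],[-0.1264,0.359,0,0,0,0,1],[-0.1264,0.359,0,0,0,0,1]]
  ]
}}

```text
clock: 27.45
eef_pos: [532.7, 320.2, 78.6]
eef_rot: [3.141, -0.0, 0.169]
wrist_force: [-0.1, 0.5, 0.0]
finger_gap: 38.0
finger_force: 8.0
```

```bash
python3 - <<'E'
from h import *
c=shot('wrist','w13.png'); s=manip.read_state(); print(s['eef_pos'],s['eef_rot'],s['finger_gap'])
E
```

```text
[532.81819081 319.86596348  78.53052676] [ 3.14145698e+00 -1.66154469e-04  1.68512293e-01] 38.005971420790885
```

View pics/w13.png

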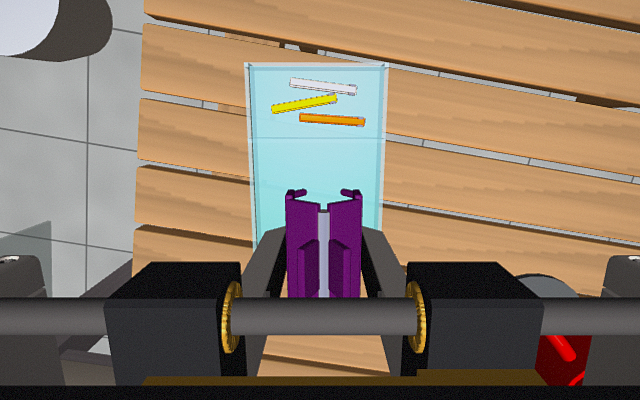

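The held clip is parallel to the tray. The tray's far corners are at (245,63) and (388,63), with the divider at row 138.

```bash
python3 - <<'E'
from h import *
c=load('wrist'); A=cast(c,[[245,63.5],[388,63.5]],22); d=A[1]-A[0]; L=np.linalg.norm(d); d/=L; n=np.array([-d[1],d[0]]); 
print(A,L,np.degrees(np.arctan2(n[1],n[0])),'origin',A.mean(0)-n*106*np.sign(n[0]))
E
```

```text
[[626.8331112  392.52547573]
 [644.12211811 291.41513473]] 102.57782809956666 9.703248282486586 origin [530.99405963 324.10450746]
```

Call:
{"op": "servo_tool", "data": {
  "motion": [
    [[-0.002,0.003,-0.05,0,0,0,1],[-0.002,0.003,-0.1,0,0,0,1],[-0.002,0.003,-0.15,0,0,0,1],[-0.002,0.003,-0.18,0,0,0,1],[-0.002,0.003,-0.188,0,0,0,1],[-0.002,0.003,-0.191,0,0,0,1],[-0.002,0.003,-0.192,0,0,0,1],[-0.002,0.003,-0.192,0,0,0,1]]
  ]
}}

```text
clock: 28.3
eef_pos: [531.8, 322.7, -16.7]
eef_rot: [-3.141, -0.001, 0.169]
wrist_force: [-0.3, 1.2, -0.7]
finger_gap: 37.8
finger_force: 8.0
```

Call:
{"op": "servo_tool", "data": {
  "motion": [
    [[0,0,0,0,0,0,0.42],[0,0,0,0,0,0,0.42],[0,0,0,0,0,0,0.42],[0,0,0,0,0,0,0.42],[0,0,0.03,0,0,0,0.42],[0,0,0.08,0,0,0,0.42],[0,0,0.15,0,0,0,0.42],[0,0,0.22,0,0,0,0.2],[0,0,0.3,0,0,0,0],[0,0,0.3,0,0,0,0]]
  ]
}}

```text
clock: 29.3
eef_pos: [533.4, 323.6, 139.5]
eef_rot: [-3.138, -0.009, 0.17]
wrist_force: [-0.2, 0.2, 0.3]
finger_gap: 75.2
finger_force: 0.0
```

Next I move the arm out of the top camera's view at a safe height and check the whole scene.

Call:
{"op": "servo_tool", "data": {
  "motion": [
    [[-0.02,0.04,0.03,0,0,0,0],[-0.06,0.1,0.06,0,0,0,0],[-0.12,0.16,0.06,0,0,0,0],[-0.2,0.22,0.06,0,0,0,0],[-0.28,0.28,0.06,0,0,0,0],[-0.36,0.34,0.06,0,0,0,0],[-0.44,0.4,0.06,0,0,0,0],[-0.5,0.44,0.06,0,0,0,0],[-0.5,0.44,0.06,0,0,0,0],[-0.5,0.44,0.06,0,0,0,0]]
  ]
}}

```text
clock: 30.3
eef_pos: [281.0, 542.5, 162.6]
eef_rot: [-3.142, -0.0, 0.171]
wrist_force: [0.2, -0.2, -0.6]
finger_gap: 93.9
finger_force: 0.0
```

```bash
python3 - <<'E'
from h import *
t=shot('top'); c=shot('scene'); s=manip.read_state(); print(s['eef_pos'],s['joints'].round(2))
cv2.imwrite('pics/end.png',np.vstack([cv2.resize(t['frame'][100:310,110:550],(620,296)),cv2.resize(c['frame'][140:320,80:540],(620,243))])[:,:,::-1])
P=xyz(t); z=P[...,2]; ok=t['range_z']>0; R=np.arange(400)[:,None]; C=np.arange(640)
rect(t,ok&(z>52)&(z<75)&(C<300)&(R<170)&(t['frame'].max(2)<200),62,'jar (was 742.9 280.9)')
rect(t,ok&(z>60)&(z<90)&(C>400)&(R<160),77,'tip (was 738.4 -261.7)')
hsv=cv2.cvtColor(t['frame'],cv2.COLOR_RGB2HSV); p=(hsv[...,0]>120)&(hsv[...,0]<160)&(hsv[...,1]>60)&ok&(z>10)&(R>100)&(R<320); rect(t,p,26,'clip'); print(np.percentile(z[p],[50,99]))
E
```

```text
[282.20721499 541.88089304 162.50467892] [ 1.03  0.45  1.36 -0.    1.33  2.43]
jar (was 742.9 280.9) 550 mean [742.5 280.9] rect 742.3 280.3 size 62.5 58.1 long axis deg 46.1
tip (was 738.4 -261.7) 22 mean [ 739.  -262.3] rect 738.6 -262.0 size 11.0 9.3 long axis deg 86.6
clip 355 mean [532.  318.8] rect 531.3 319.8 size 61.3 38.3 long axis deg 10.5
[33.31894527 50.24575124]
```

View pics/end.png

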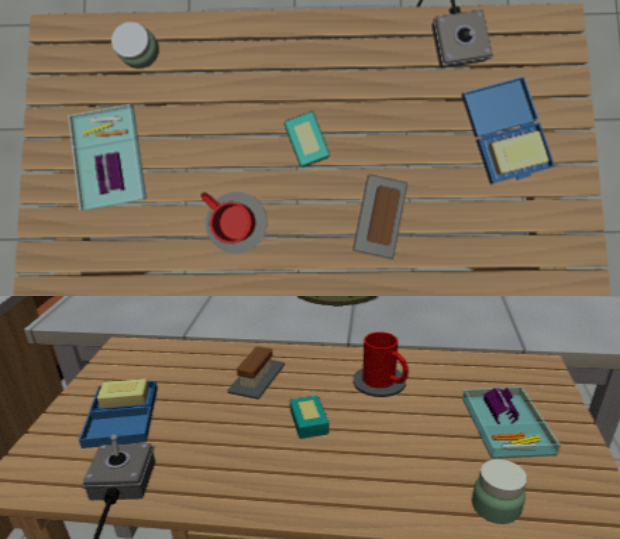

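All four are placed: the soap in the ribbed half (515,155), the mug upright on the coaster (237,222), the brush on the pad (383,217) and the clip standing in the wide bay (108,172). The jar and lever have not moved.

```bash
python3 -c "
from cell import manip; print(manip.sign_off())"
```

```text
the job is handed in; nothing more can be done
None
```

The job is handed in: soap in the ribbed half, mug on the coaster, brush on the pad and clip in the wide bay, placed in that order in about 30 s; the last pictures showed all four in place and the jar and light switch unmoved.

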